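# Re-rack the culture vials in reverse order

### The arm

A 6-joint arm with a two-finger parallel gripper is mounted at the origin on the work surface. World frame = base frame: x ahead of the robot, y to its left, z up, the work surface at z = 0. Lengths are in m, angles in rad, forces in N, time in s.
With the tool pointing down it reaches from about 0.25 to 0.85 m from the base axis. Payload 12.5 kg.
Tool frame: the origin (TCP) lies midway between the tips of the shut fingers; the grasp point (between the pads) lies grip_point_offset behind it (grip_point_offset is the distance from the TCP to the grasp point, in m); z points along the fingers, y is the direction in which the jaws open and shut (so a half turn about z gives the same grasp; the last joint's range is limited). The gripper opens to 93 mm and grips with 3 to 60 N. Pads are 15 mm wide; open, the fingers measure 128 mm over their backs; the gripper's body (75 mm by 188 mm) begins 65 mm behind the grasp point.
Start: joints at [1.095, 0.351, 1.652, -0, 1.139, -0.085], TCP at [0.209, 0.509, 0.219] pointing down, gripper open.
Joint ranges: [-2.75, 2.75], [-0.79, 2.1], [0.01, 2.65], [-1.57, 4.71], [0.07, 3.14], [-2.87, 2.87]. Speed limits (rad/s): [2.22, 2.22, 2.79, 3.14, 3.14, 3.14].

### API

Orientations are given as a unit quaternion [w, x, y, z].
In Python, from workcell import * gives the robot as it stands. The module is installed in compiled form; this text tells all that it offers. Calls block until the motion is done:
- reach(position, orientation): joint-space move of the TCP to a pose.
- movel(position, orientation=None, vel=0.15, contact_N=None): straight line of the TCP; orientation=None keeps the orientation; vel is the mean speed in m/s. With contact_N (N) it stops when the force on the tool has changed by that much, and returns True; else False.
- goto_joints(angles): joint-space move.
- set_gripper(opening): opening from 0.0 (shut) to 1.0 (fully open); the grip force is fixed at half the most; returns when the fingers have stopped.
- wait(seconds).
- inverse_kinematics(position, orientation): joint angles nearest the present ones, or None.
- camera(name): name is "scene" or "top"; returns (picture, depth): 384x512x3 uint8, red, green, blue; 384x512 float32, m along the optical axis (not along the pixel's ray), 0 where there is no reading.
- camera_params(name): a dict with "fx", "fy", "cx", "cy" (pixels), "extrinsics" (4x4, takes a point from camera to world coordinates). Camera axes: x right, y down, z forward; pixel columns grow to the right and rows downward; lengths in m; the calibration is good to about 2 mm. A picture is of the moment at which its call begins. camera_params takes no time and is no camera call.
A pose or a line that the arm cannot do raises IKError and nothing moves.
- hand_in(): hands the job in, once; it reports no verdict.
Readings, each from a call of its own:
- get_clock(): time.
- get_joints(): joint angles.
- get_dq(): joint speeds.
- get_joint_torque(): joint torques, N m.
- get_position(): TCP position.
- get_tcp_rot(): TCP orientation.
- get_wrist_force(): force on the tool from outside, world axes, zero at the start.
- get_torque(): the same for the moment, N m.
- get_finger_gap(): opening from 0.0 (shut) to 1.0 (fully open).
Only numpy, scipy, OpenCV 4.12 (cv2) and the standard library are available. Lean on these libraries where they do the work, as an engineer would, in place of code of your own. Each camera call takes 0.05 s, during which the arm holds its last target. There are 200 camera calls.

### The job

Move the four capped culture vials from the grey rack with the coloured rings into the empty white rack, one to a place, in reverse order counted from each rack's black end block: the vial that was nearest the black block goes to the place farthest from the white rack's black block, the second to the second farthest, and so on. Keep every vial upright all the way, and set each one down gently so that it stands on the floor of its recess.

Things in the scene. Friction and masses are not known exactly. Their poses are not given: they have to be found in the camera images.
- vial_red: Loose capped culture vial, upright: clear glass body 28 mm diameter, red screw cap 32 mm diameter from 68 mm to the top at 90 mm; about 60 g. Origin: centre of its underside; z up along its axis; its yaw means nothing. It starts standing inside the red ring on the old rack.
- vial_blue: Loose capped culture vial, upright: clear glass body 28 mm diameter, blue screw cap 32 mm diameter from 68 mm to the top at 90 mm; about 60 g. Origin: centre of its underside; z up along its axis; its yaw means nothing. It starts standing inside the blue ring on the old rack.
- vial_yellow: Loose capped culture vial, upright: clear glass body 28 mm diameter, yellow screw cap 32 mm diameter from 68 mm to the top at 90 mm; about 60 g. Origin: centre of its underside; z up along its axis; its yaw means nothing. It starts standing inside the yellow ring on the old rack.
- vial_green: Loose capped culture vial, upright: clear glass body 28 mm diameter, green screw cap 32 mm diameter from 68 mm to the top at 90 mm; about 60 g. Origin: centre of its underside; z up along its axis; its yaw means nothing. It starts standing inside the green ring on the old rack.
- ring_red: Fixed red plastic ring on the old rack's base, marking the place where the red-capped vial stands at the start: outside diameter 53 mm, inside 44 mm, 10 mm high. Origin: centre of its underside, which is level with the floor the vial stands on. It stays there when the vial is taken away. Which ring is at which place of the old rack changes from start to start.
- ring_blue: Fixed blue plastic ring on the old rack's base, marking the place where the blue-capped vial stands at the start: outside diameter 53 mm, inside 44 mm, 10 mm high. Origin: centre of its underside, which is level with the floor the vial stands on. It stays there when the vial is taken away. Which ring is at which place of the old rack changes from start to start.
- ring_yellow: Fixed yellow plastic ring on the old rack's base, marking the place where the yellow-capped vial stands at the start: outside diameter 53 mm, inside 44 mm, 10 mm high. Origin: centre of its underside, which is level with the floor the vial stands on. It stays there when the vial is taken away. Which ring is at which place of the old rack changes from start to start.
- ring_green: Fixed green plastic ring on the old rack's base, marking the place where the green-capped vial stands at the start: outside diameter 53 mm, inside 44 mm, 10 mm high. Origin: centre of its underside, which is level with the floor the vial stands on. It stays there when the vial is taken away. Which ring is at which place of the old rack changes from start to start.
- old_rack: Fixed grey base plate, 70 mm (x) by 250 mm (y), 8 mm thick, carrying the four coloured rings. Four places along its y axis, at x = 0, y = -82.5, -27.5, 27.5, 82.5 mm; floor 8 mm above the table. Black block (70 x 16 mm, top at 30 mm) at y = +115 mm marks the end to count from. Origin: centre of underside, z up. Left or right of the robot, any yaw.
- new_rack: Fixed white rack, empty at the start, 70 mm (x) by 250 mm (y), 18 mm high, with four round recesses 44 mm in diameter and 10 mm deep. Four places along its y axis, at x = 0, y = -82.5, -27.5, 27.5, 82.5 mm; floor 8 mm above the table. Black block (70 x 16 mm, top at 30 mm) at y = +115 mm marks the end to count from. Origin: centre of underside, z up. Left or right of the robot, any yaw.
Mind the look-alikes: they are no part of the job. What is shaped like the vial_yellow but orange is not meant. Leave any orange look-alike of the vial_green alone.

How it is judged:
By the outcome, as a careful person would: the job done as asked, in the order asked, and still so for the second after the job is handed in, with the robot touching nothing.
It also fails if it takes over 109 s, if anything falls off the work surface, if the arm or the gripper's body presses on something with over 40 N, if the wrist force passes 120 N, or if a joint passes its speed limit or range.

## Working session

There is one attempt and no reset: what is moved stays moved. The work goes in short steps, each a Python script; the robot and the scene stay as the last script left them, time stands still between calls to the robot, and variables do not carry over. Pictures are saved under pics/ and viewed, about 12 in all and at most 16, crops included, and the job is handed in when it is done.

```bash
mkdir -p pics
python3 - <<'E'
from workcell import *
import cv2,numpy as np
for n in("top","scene"):
    p,d=camera(n); cv2.imwrite(f"pics/{n}0.png",cv2.resize(p[:,:,::-1],(768,576),interpolation=cv2.INTER_NEAREST)); np.savez(f"{n}0.npz",p=p,d=d)
    print(n,camera_params(n))
print(get_clock(),get_tcp_rot(),get_finger_gap())
try: print(grip_point_offset)
except Exception as e: print(e)
E
```

```text
top {'fx': 445.1162176047113, 'fy': 445.1162176047113, 'cx': 255.52397076392663, 'cy': 189.4360437536828, 'extrinsics': array([[ 0.01166355, -0.99521137,  0.09704792,  0.41190084],
       [-0.99954874, -0.01429086, -0.0264214 , -0.00804246],
       [ 0.02768177, -0.09669596, -0.99492895,  1.14836248],
       [ 0.        ,  0.        ,  0.        ,  1.        ]])}
scene {'fx': 377.44234931933835, 'fy': 377.44234931933835, 'cx': 257.35266219014585, 'cy': 187.29509149705862, 'extrinsics': array([[ 0.43797066,  0.65089203, -0.62009779,  0.96842657],
       [ 0.89877325, -0.3321465 ,  0.28615617, -0.22793993],
       [-0.01970654, -0.68265531, -0.73047477,  0.56788893],
       [ 0.        ,  0.        ,  0.        ,  1.        ]])}
0.1 [-1.15712136e-04  1.94163040e-01  9.80969149e-01 -4.79006431e-04] 0.9965540009304139
0.0188
```

View pics/top0.png

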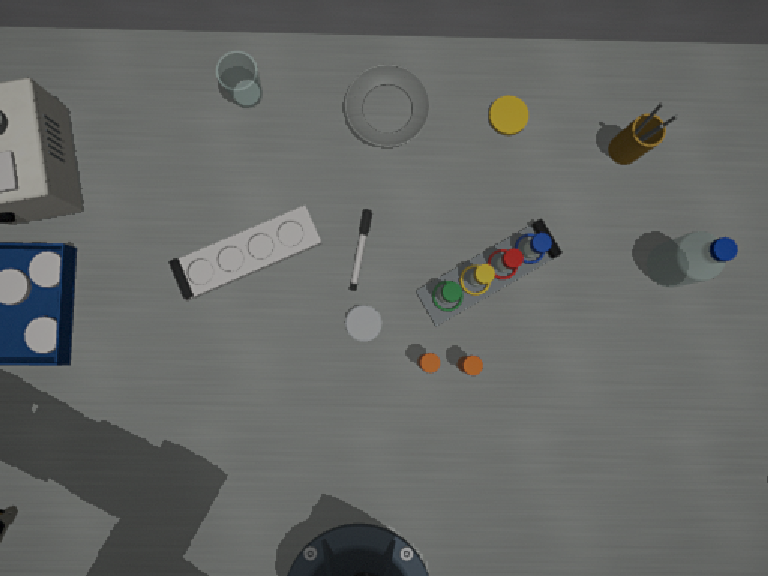

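View pics/scene0.png

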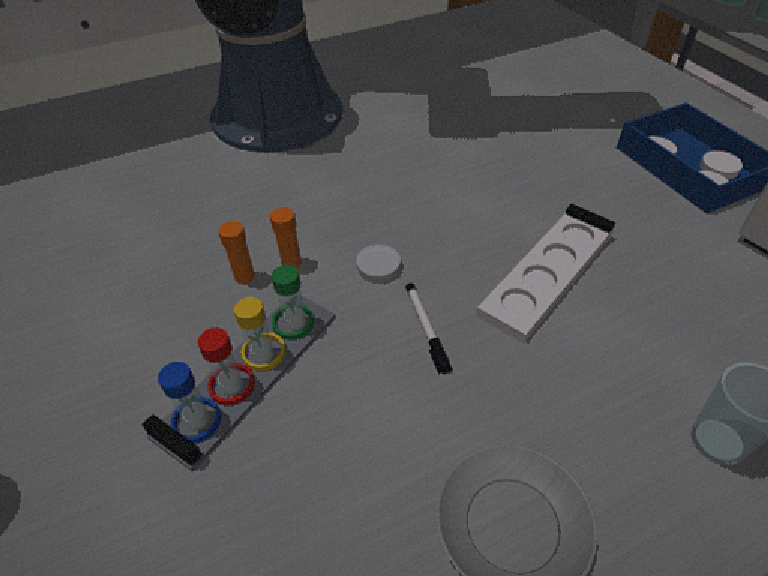

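The top view shows the old rack at about (490,270), with its black block at the upper right. Counted from the block, the order is blue (540,243), red (512,258), yellow (484,273), green (451,291). The new rack is at about (245,253) with its block at the left end (180,278). The orange look-alikes stand clear at (430,362) and (472,365). Next I measure positions.

```bash
cat > h.py <<'E'
import numpy as np,cv2
from workcell import *
def cloud(d,n="top"):
    c=camera_params(n); v,u=np.indices(d.shape)
    P=np.stack([(u-c["cx"])/c["fx"]*d,(v-c["cy"])/c["fy"]*d,d],-1)
    E=c["extrinsics"]; return P@E[:3,:3].T+E[:3,3]
HUE={"red":[(0,5),(174,180)],"yellow":[(22,33)],"green":[(50,85)],"blue":[(105,125)]}
def caps(p,d,n="top"):
    W=cloud(d,n); h=cv2.cvtColor(p,cv2.COLOR_RGB2HSV); r={}
    for k,rs in HUE.items():
        m=np.zeros(d.shape,bool)
        for a,b in rs: m|=(h[...,0]>=a)&(h[...,0]<=b)
        m&=(h[...,1]>120)&(h[...,2]>40)&(W[...,2]>.085)&(W[...,2]<.115)&(W[...,0]<.7)
        if m.sum()<20: r[k]=None; continue
        q=W[m]; t=q[q[:,2]>np.median(q[:,2])-.006]
        c,s,_=cv2.minAreaRect(t[:,:2].astype(np.float32)*1000)
        r[k]=(np.round(t.mean(0),4),np.round(c,1),np.round(s,1),len(t))
    return r
E
python3 - <<'E'
from h import *
z=np.load("top0.npz");p,d=z["p"],z["d"];W=cloud(d)
for k,v in caps(p,d).items(): print(k,v)
g=p.max(2)
def rect(name,sl,cond):
    m=np.zeros(d.shape,bool); m[sl]=True; m&=cond
    n,l,s,c=cv2.connectedComponentsWithStats(m.astype(np.uint8)); i=1+s[1:,4].argmax(); q=W[l==i]
    c,s,a=cv2.minAreaRect(q[:,:2].astype(np.float32)*1000); print(name,c,s,a,np.median(q[:,2]),len(q))
Z=W[...,2]
S=lambda x0,x1,y0,y1:np.s_[int(y0/1.5):int(y1/1.5),int(x0/1.5):int(x1/1.5)]
rect("newwhole",S(160,335,195,310),(Z>.012)&(Z<.04))
rect("newtop",S(160,335,195,310),(Z>.013)&(Z<.023))
rect("newblk",S(160,335,195,310),(Z>.025)&(g<60))
rect("oldblk",S(520,570,210,265),(Z>.02)&(Z<.04)&(g<60))
print("table z",np.median(Z[S(340,400,360,420)]), "new floor", Z[S(257,265,242,250)].mean(), "rim g",g[S(244,248,250,255)].mean())
E
```

```text
red (array([ 0.5599, -0.2413,  0.0994]), array([ 560.4, -241.4]), array([29. , 30.6]), 137)
yellow (array([ 0.5343, -0.1953,  0.0999]), array([ 534.4, -195.2]), array([28.9, 29.8]), 132)
green (array([ 0.5049, -0.1435,  0.0994]), array([ 505. , -144.1]), array([28.9, 29.3]), 132)
blue (array([ 0.586 , -0.2871,  0.0992]), array([ 586. , -286.9]), array([29.8, 30.3]), 136)
newwhole (574.3905639648438, 198.66305541992188) (71.74293518066406, 250.27325439453125) 24.030200958251953 0.01911777999027009 1888
newtop (575.4349365234375, 196.85545349121094) (71.66282653808594, 246.0138397216797) 24.2008113861084 0.018774516711966394 1607
newblk (526.8984985351562, 302.7518005371094) (69.2520523071289, 15.981172561645508) 23.653993606567383 0.030481545054698245 173
oldblk (605.428955078125, -316.01397705078125) (68.84798431396484, 15.855338096618652) 30.818445205688477 0.031338613044088914 126
table z 0.0012039100112729573 new floor 0.009470944822145251 rim g 161.58333333333334
```

Measurements fit the given sizes: caps about 30 mm across and tops near 0.099 m, rack 71.7 x 250 mm, blocks 69 x 16 mm. I'll do the first vial (blue) and check it.

```bash
cat >> h.py <<'E'
from scipy.spatial.transform import Rotation as R
def quat(a,flip=False):
    y=np.array([np.cos(a),np.sin(a),0])*(-1 if flip else 1); z=np.array([0,0,-1.])
    q=R.from_matrix(np.stack([np.cross(y,z),y,z],1)).as_quat(); return [q[3],*q[:3]]
C=np.array([.5748,.1983]); U=np.array([-.411,.9116])
PLACE={k:C+U*y for k,y in dict(blue=-.0825,red=-.0275,yellow=.0275,green=.0825).items()}
A_OLD,A_NEW=np.deg2rad(30),np.deg2rad(24.3)
ZG,ZH=.068,.205
def pick(xy,q):
    set_gripper(.62)
    movel([*xy,ZG],q,vel=.2); set_gripper(0); g=get_finger_gap()
    movel([*xy,ZG+.02],vel=.08); movel([*xy,ZH],vel=.2)
    print("pick gap mm",round(g*93,1),round(get_finger_gap()*93,1),"clock",get_clock())
def place(xy,q):
    movel([*xy,ZH],q,vel=.3); movel([*xy,ZG+.015],vel=.2)
    c=movel([*xy,ZG-.004],vel=.03,contact_N=3); print("contact",c,"z",get_position(),"gap",round(get_finger_gap()*93,1),get_wrist_force().round(1) if hasattr(get_wrist_force(),'round') else get_wrist_force())
    set_gripper(.62); movel([*xy,ZH],vel=.2); print("clock",get_clock())
E
python3 - <<'E'
from h import *
best=None
for f in(0,1):
    js=[inverse_kinematics([x,y,ZH],quat(a,f)) for (x,y,a) in((.586,-.287,A_OLD),(.505,-.144,A_OLD),(*PLACE['blue'],A_NEW),(*PLACE['green'],A_NEW))]
    print(f,[None if j is None else np.round(j,2)[[0,5]] for j in js])
    if all(j is not None for j in js):
        s=max(abs(j[5]) for j in js); best=min(best or (9,0),(s,f))
f=best[1]; print("flip",f,{k:v.round(3) for k,v in PLACE.items()})
open("flip","w").write(str(f))
reach([.586,-.287,ZH],quat(A_OLD,f)); print(get_position(),get_clock())
pick((.586,-.287),quat(A_OLD,f))
place(PLACE["blue"],quat(A_NEW,f))
p,d=camera("scene"); cv2.imwrite("pics/s1.png",cv2.resize(p[:,:,::-1],(768,576)))
p,d=camera("top"); cv2.imwrite("pics/t1.png",cv2.resize(p[:,:,::-1],(768,576)))
E
```

```text
0 [array([-0.53, -1.05]), array([-0.37, -0.89]), array([ 0.12, -0.3 ]), array([ 0.39, -0.03])]
1 [array([-0.53,  2.09]), array([-0.37,  2.25]), array([0.12, 2.84]), None]
flip 0 {'blue': array([0.609, 0.123]), 'red': array([0.586, 0.173]), 'yellow': array([0.563, 0.223]), 'green': array([0.541, 0.274])}
[ 0.58628146 -0.28630651  0.20505757] 3.1833
pick gap mm 31.5 31.5 clock 6.45
contact True z [0.608711   0.12311718 0.06788462] gap 31.5 [-0.3 -0.3  1.8]
clock 10.725
```

View pics/s1.png

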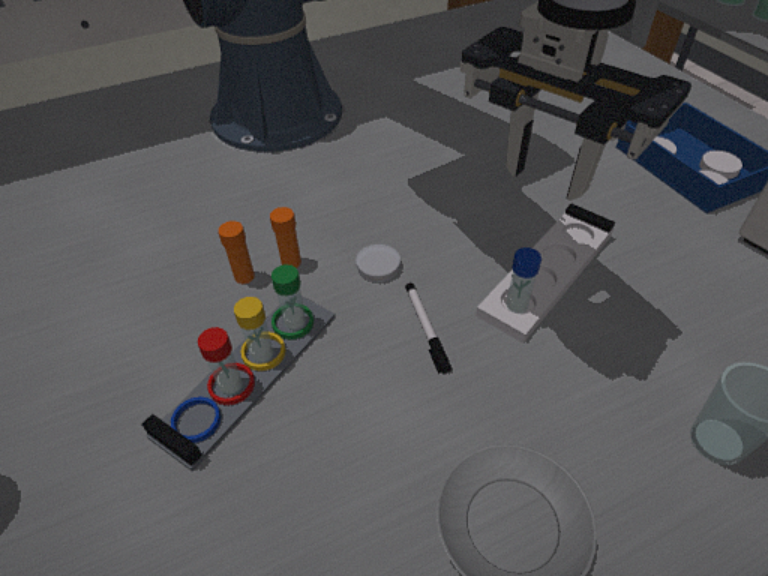

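The blue vial stands upright in the place farthest from the white rack's block (525,280), and the gap and contact height matched what I expected. I'll do the other three the same way. Each pick checks the gap and stops if it is wrong.

Run:
```python
from h import *
for k,xy in dict(red=(.560,-.2413),yellow=(.5344,-.1953),green=(.505,-.144)).items():
    movel([*xy,ZH],quat(A_OLD),vel=.35)
    pick(xy,quat(A_OLD))
    assert get_finger_gap()*93>28,"lost "+k
    place(PLACE[k],quat(A_NEW))
movel([.40,.0,.30],vel=.25)
p,d=camera("scene"); cv2.imwrite("pics/s2.png",cv2.resize(p[:,:,::-1],(768,576)))
p,d=camera("top"); cv2.imwrite("pics/t2.png",cv2.resize(p[:,:,::-1],(768,576)))
for k,v in caps(p,d).items(): print(k,v,PLACE[k].round(4))
print(get_clock())
```

```text
pick gap mm 31.4 31.2 clock 14.75
contact True z [0.58617285 0.17328421 0.0677835 ] gap 31.5 [1.2 0.8 2.5]
clock 19.0417
pick gap mm 31.3 31.3 clock 22.9833
contact True z [0.56361091 0.223436   0.06782904] gap 31.3 [1.  0.4 1.8]
clock 27.2917
pick gap mm 31.2 31.1 clock 31.2333
contact True z [0.54068981 0.27345679 0.06784426] gap 31.4 [-0.1  0.2  0. ]
clock 35.5333
red (array([0.5855, 0.1719, 0.0988]), array([585.6, 172. ]), array([30.2, 26.8]), 127) [0.5861 0.1732]
yellow (array([0.5633, 0.2214, 0.0988]), array([563.1, 221. ]), array([29.3, 28.8]), 134) [0.5635 0.2234]
green (array([0.5401, 0.2731, 0.0988]), array([540.4, 273.7]), array([26.2, 29.7]), 131) [0.5409 0.2735]
blue (array([0.6081, 0.1218, 0.0991]), array([608.1, 122.1]), array([29.8, 27.6]), 124) [0.6087 0.1231]
37.075
```

View pics/s2.png

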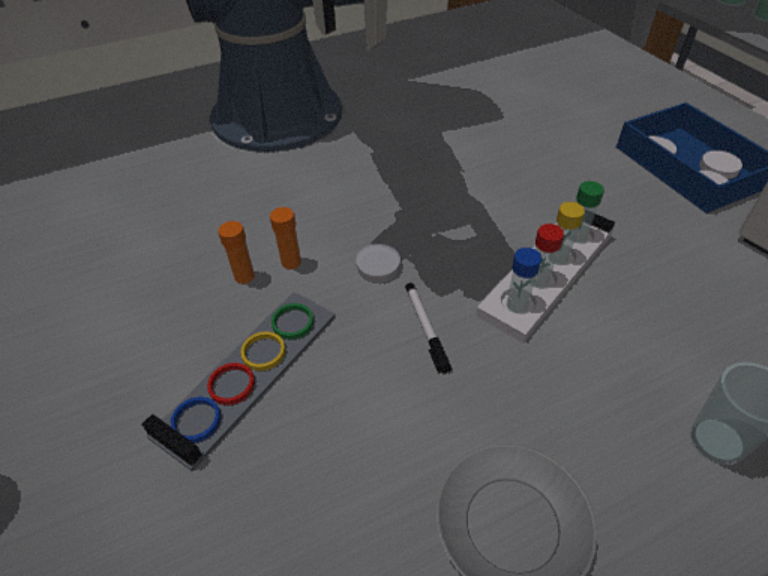

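View pics/t2.png

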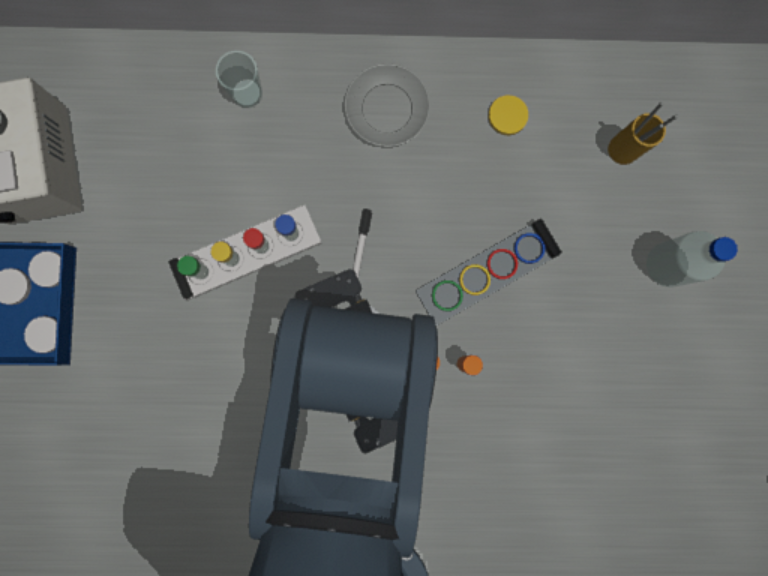

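Both views show all four vials upright in the white rack. From its block the order is green (188,265), yellow (221,251), red (254,238), blue (286,225). The old rack is empty and the orange look-alikes have not moved.

```bash
python3 -c "
from workcell import *
hand_in(); print(get_clock())"
```

```text
the job is handed in; nothing more can be done
the job is handed in; nothing more can be done
```

All four vials are in the white rack in reverse order, and the job is handed in. Counted from its black block they stand green, yellow, red, blue; in the old rack the order was blue, red, yellow, green. I gripped each vial by its cap and carried it in straight lines with the tool pointing down. Each was lowered at 0.03 m/s until it touched the floor of its recess.

- **Position:** the last camera check put every cap within about 2 mm of its place. The tops were at 0.099 m; 0.098 m is expected, and the camera reads about 1 mm high.
- **Touchdown:** all four made contact at the expected height, with about 2 N on the wrist.
- **Surroundings:** I never went near the orange look-alikes and they had not moved, though the arm hid most of one in the last top view. The arm was clear of everything at hand-in.
- **Time:** the clock read 37 s just before hand-in, against the 109 s limit.

No checks failed or disagreed.

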